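# Hang the parts pail on the drip stand

### The arm

A 6-joint arm with a two-finger parallel gripper is mounted at the origin on a cart in front of the work surface, level with it; the furniture and walls round the work are solid. World frame = base frame: x ahead of the robot, y to its left, z up, the work surface at z = 0. Lengths are in m, angles in rad, forces in N, time in s.
With the tool pointing down it reaches from about 0.35 to 0.775 m from the base axis. Payload 7.3 kg.
Tool frame: the origin (TCP) lies at the very end of the fingers, on their centre line; the grasp point (between the pads) lies 19 mm behind it; z points along the fingers, y is the line along which they close (so a half turn about z gives the same grasp; the last joint's range is limited). The gripper opens to 92 mm and grips with 3 to 60 N. Pads are 19 mm wide; open, the fingers measure 130 mm over their backs; the gripper's body (75 mm by 190 mm) begins 47 mm behind the grasp point.
Start: joints at [1.156, 0.342, 1.524, -0, 1.275, -0.146], TCP at [0.139, 0.506, 0.227] pointing down, gripper open.
Joint ranges: [-2.53, 2.53], [-0.77, 2.02], [0.04, 2.7], [-1, 4.14], [0.28, 2.66], [-3.11, 3.11]. Speed limits (rad/s): [2.57, 2.57, 3.14, 3.14, 3.14, 3.14].

### API

Orientations are given as [roll, pitch, yaw] about the fixed x, y, z axes, in that order (R = Rz(yaw) Ry(pitch) Rx(roll)).
In Python, from cell import observe, read_camera, get_calibration, hand_in, search_frame gives the robot as it stands.
- The arm moves only by the tool step_arm, never from a script. Its argument "commands" is a list of rows, each an object with "translation": the shift along the tool's x, y, z in mm, a list of three; "roll": the turn about the tool's z in rad. In form: [{"translation": [x, y, z], "roll": roll}, ...]. A call has 1 to 20 rows; each row shifts and turns the commanded pose from where the row before left it, along the tool's axes as they then stand; what a row does not reach is not made up. A row lasts 1/12 s, in which the tool goes at most 41.7 mm and 7.16 degrees, less where a joint would pass 70% of its speed; a pose out of reach is approached as far as the arm can. A call is refused whole if a number of a shift passes 41.7 or a number of a turn 0.125, either way. A call with a gripper value outside its range is refused whole. "fingers" is the opening, from 0 (shut) to 1 (fully open), set as the call begins (left out, the last holds). The fingers move at their own pace and stop on an object; "grip_force" is the grip in N (left out, the last holds). Time passes only in rows, so rows that do not move let the fingers close. It gives the time, the measured TCP pose, the force, the opening and the grip force at its end, in the units of the state.
- observe(): the state, without advancing time (a new reading comes with each control period).
- read_camera(name): name is "scene" or "top"; returns the picture (420x560x3 uint8, red, green, blue); there is no depth.
- get_calibration(name): a dict with "camera_matrix" (3x3 intrinsics, pixels), "dist_coeffs" ([k1, k2, p1, p2, k3] as OpenCV has them; the pictures are not rectified), "world_from_camera" (4x4, takes a point from camera to world coordinates). Camera axes: x right, y up, looking along -z (the intrinsics and any distortion apply to the point x, -y, -z); pixel columns grow to the right and rows downward; lengths in m; the calibration is good to about 2 mm. A picture is of the moment at which its call begins. get_calibration takes no time and is no camera call.
- hand_in(): hands the job in; it is judged then, once.
Trained networks look in the newest picture that a camera, given by its name, has taken for a name from the list of things; names that differ only in an ending like _2 or _b are one class to them, and where a whole thing is asked for, a point or a joint stands for the part that bears it (a point fixed in the world has none). Each returns a list of dicts, best first, with "confidence" (0 to 1); they miss things now and then, are a little off and sometimes report something else, mostly with a low value. They report only what shows in the picture. A call takes as long as a camera call.
- search_frame(camera, name): "at" ([x, y, z] in m, in world coordinates, good to about 4 mm: the middle of the surface that is visible of it).
The state is a dict: "time": time; "qpos": joint angles; "qvel": joint speeds; "joint_efforts": joint torques, N m; "tool_pos": TCP position; "tool_rot": TCP orientation; "contact_force": force on the tool from outside, world axes, zero at the start; "torque": the same for the moment, N m; "opening": finger opening in m; "grip_force": force on a finger pad.
Only numpy, scipy, OpenCV 4.12 (cv2) and the standard library are available. Lean on these libraries where they do the work, as an engineer would, in place of code of your own. Each camera call takes 0.05 s, during which the arm holds its last target. There are 200 camera calls.

### The job

Swing the pail's flat-lying bail upright while the pail stays standing on the plate, then lift the pail by the bail and hang it on the drip stand: press the bail's bar gently down past the spring keeper until it rests on the bottom of the twin hook and the keeper has sprung back out over it, and only then let go, without a drop. The hook's height is not known exactly, so feel for it and never force it; keep the pail level and leave the things lying about where they are.

Things in the scene. Friction and masses are not known exactly. Their poses are not given: they have to be found in the camera images.
- pail: open aluminium pail, 94 mm across the rim, 62 mm high, a few steel pins inside, loose, about 0.4 kg in all. Origin: centre of its underside; z up. Ears at its +y and -y sides, 104 mm apart, carry the bail's pivot (along y) 74 mm straight above the origin
- bail (a joint): angle of the pail's swing bail, rad: 0 = upright, positive = leaning to the pail's -x side. At the start it lies at its stop, 1.3 (its bar then 77 mm to the pail's -x side of the pivot and 21 mm above the pivot). It swings easily and falls back when let go
- bail_grip (a point): middle of the bail's straight top bar, 80 mm from the pivot; bar along the point's y, z pointing away from the pivot. Steel wire 7 mm thick, 116 mm long; its middle 46 mm carries a 13 mm thick, freely turning sleeve for the fingers, the bare wire each side goes into the hooks. Lying at its stop the bar has 25 mm free below it. Held firmly by the sleeve, the bail still swings
- hook_stand: drip stand fixed to the plate: grey base 125x130x12 mm, flat post at its +x side (from 57 mm +x of the origin, top 227 mm high) carrying a head with twin hooks: two 8 mm thick cheeks at y = +38 and -38 mm, 68 mm clear between them for the fingers, back to x = +40 mm. Origin: underside of the base, straight below where the bar's middle rests when hung; the hung bar lies along y; z up
- slot_line (a point): point 176 mm straight above the stand's origin: lowest height of a seated bar's centre. The head is clamped anywhere from here to 45 mm higher: feel for it. Its hooks give on damped springs, 5 N/mm, 5 mm to a stop. Each hook is a slot open at the top, 12 mm wide in x, centred on this point; nose 18 mm, back 25 mm above a seated bar's centre. Bring the bar in from the front (-x)
- keeper (a joint): spring keeper, m: two linked tongues reaching into the slots from +x. 0 = sprung out, 0.010 = pushed fully back, spring 1800 N/m, slippery. Their slope starts 24 mm above a seated bar's centre, their flat underside is 6 mm above it. A bar pressed straight down pushes them back about 4 mm with 6 to 12 N (the pail's weight alone does not); they snap out once the bar is below, 1 to 2 mm above the seat
- v_block: steel V-block 45x40x30 mm, a bystander; origin centre of underside
- hex_nut: dark hexagon nut 28x24x13 mm, a bystander; origin centre of underside
- setting_ring: plain steel ring 60 mm across, 14 mm high, a bystander; origin centre of underside
- oil_stone: brown oil stone 24x90x12 mm, a bystander between pail and stand; origin centre of underside

How it is judged:
By the outcome, as a careful person would: the job done as asked, in the order asked, and still so for the second after the job is handed in, with the robot touching nothing.
It also fails if it takes over 72 s, if anything falls off the work surface, if the arm or the gripper's body presses on something with over 40 N, if the wrist force passes 120 N, or if a joint passes its speed limit or range.

## Working session

There is one attempt and no reset: what is moved stays moved. The work goes in short steps, Python scripts to look and compute and a tool call to move; the robot and the scene stay as the last step left them, time stands still between calls to the robot, and variables do not carry over. Pictures are saved under pics/ and viewed, at most 10 in all, crops included, and the job is handed in when it is done.

Besides the shell and the picture viewer there is one more tool, called after "Request:" as name(argument=value, ...), one argument or row to a line, values as JSON. step_arm: Moves the arm, as the interface text tells. Its arguments: {"type":"object","properties":{"commands":{"type":"array"},"fingers":{"type":"number"},"grip_force":{"type":"number"}},"required":["commands"]}

```bash
mkdir -p pics; ls; python3 - <<'E'
from cell import *
import cv2,numpy as np
for c in("scene","top"):
    im=read_camera(c); cv2.imwrite(f"pics/{c}0.png",im[:,:,::-1])
    k=get_calibration(c); print(c,np.round(k["camera_matrix"],1).tolist(),np.round(k["dist_coeffs"],3),np.round(k["world_from_camera"],3).tolist())
    for n in("pail","bail","bail_grip","hook_stand","keeper","v_block","hex_nut","setting_ring","oil_stone"):
        print(n,[(np.round(d["at"],3).tolist(),round(d["confidence"],2)) for d in search_frame(c,n)[:2]])
s=observe();print(s)
E
```

```text
pics
scene [[407.9, 0.0, 269.9], [0.0, 407.9, 210.7], [0.0, 0.0, 1.0]] [-0.002  0.     0.     0.     0.   ] [[0.916, 0.239, -0.322, 0.14], [-0.401, 0.578, -0.71, -0.767], [0.016, 0.78, 0.625, 0.809], [0.0, 0.0, 0.0, 1.0]]
pail [([0.518, -0.156, 0.047], 0.95)]
bail [([0.459, -0.149, 0.095], 0.52), ([0.524, 0.191, 0.012], 0.26)]
bail_grip [([0.462, -0.146, 0.091], 0.72), ([0.518, -0.157, 0.043], 0.69)]
hook_stand [([0.523, 0.192, 0.01], 0.74)]
keeper [([0.512, 0.201, 0.228], 0.44)]
v_block [([0.531, 0.312, 0.024], 0.63)]
hex_nut []
setting_ring [([0.395, -0.205, 0.015], 0.87)]
oil_stone [([0.532, -0.026, 0.013], 0.62)]
top [[420.0, 0.0, 280.1], [0.0, 420.0, 216.0], [0.0, 0.0, 1.0]] [-0.  0.  0.  0.  0.] [[0.027, 0.99, -0.141, 0.318], [-0.999, 0.022, -0.034, -0.047], [-0.031, 0.142, 0.989, 1.248], [0.0, 0.0, 0.0, 1.0]]
pail [([0.519, -0.168, 0.035], 0.97)]
bail [([0.456, -0.138, 0.099], 0.67)]
bail_grip [([0.459, -0.14, 0.094], 0.62)]
hook_stand [([0.522, 0.198, 0.012], 0.84)]
keeper [([0.52, 0.203, 0.224], 0.61)]
v_block [([0.53, 0.325, 0.026], 0.59)]
hex_nut [([0.522, -0.17, 0.033], 0.48), ([0.457, -0.138, 0.096], 0.28)]
setting_ring [([0.399, -0.207, 0.01], 0.67), ([0.458, -0.137, 0.093], 0.42)]
oil_stone [([0.536, -0.018, 0.012], 0.77)]
{'time': 1.0, 'qpos': array([ 1.15599761e+00,  3.41969528e-01,  1.52410567e+00,  2.97255897e-05,
        1.27538888e+00, -1.45994751e-01]), 'qvel': array([ 0.00073026,  0.000809  , -0.00042354,  0.00070173, -0.00154254,
        0.00010212]), 'joint_efforts': array([ 1.09293098e-03, -4.31136739e+01, -2.44476146e+01,  7.19837146e-02,
        4.83436289e-02, -2.48293571e-05]), 'tool_pos': array([0.13940436, 0.50617533, 0.22675435]), 'tool_rot': array([ 3.14146131e+00, -9.43167959e-06,  2.87278003e+00]), 'contact_force': array([-0.81610353, -0.51204915,  0.88058715]), 'torque': array([ 0.04409766, -0.06007607,  0.02538885]), 'grip_force': 0.0, 'opening': 0.09231747509974708}
```

View pics/scene0.png

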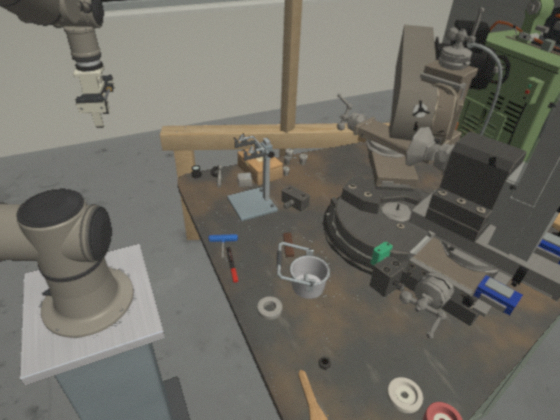

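View pics/top0.png

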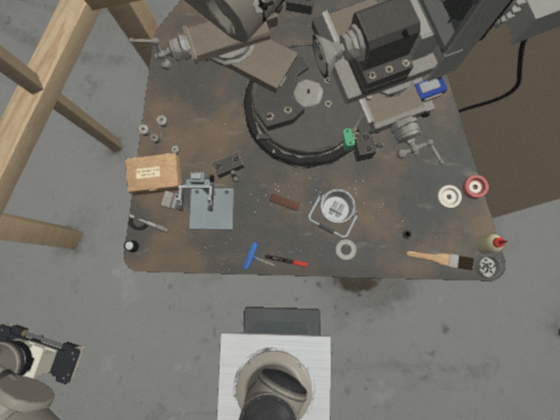

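The pail is at about (310,278) in the scene view and (335,208) in the top view, with its bail lying toward the robot. The stand is at (258,195) scene and (210,205) top, and the oil stone at (288,243) scene. I'll enlarge those areas.

```bash
python3 - <<'E'
import cv2,numpy as np
s=cv2.imread("pics/scene0.png");t=cv2.imread("pics/top0.png")
r=lambda i,x,y,w,h:cv2.resize(i[y:y+h,x:x+w],(400,300),interpolation=cv2.INTER_CUBIC)
cv2.imwrite("pics/crop0.png",np.vstack([np.hstack([r(s,260,230,80,60*1),r(s,220,125,100,75+20)]),np.hstack([r(t,295,180,80,60),r(t,160,165,80,60+10)])]))
E
```

```text
(no output)
```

View pics/crop0.png

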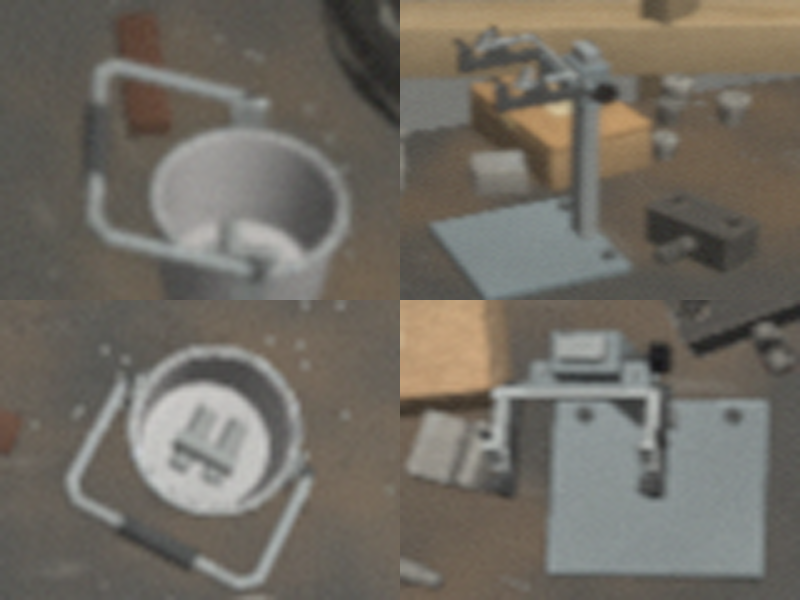

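```bash
cat > h.py <<'E'
import numpy as np
from cell import *
def ray(c,px):
    k=get_calibration(c);K=k["camera_matrix"];T=np.array(k["world_from_camera"])
    d=np.array([(px[0]-K[0][2])/K[0][0],-(px[1]-K[1][2])/K[1][1],-1]);return T[:3,3],T[:3,:3]@d
def onz(c,px,z):
    o,d=ray(c,px);return o+d*(z-o[2])/d[2]
def tri(p,q):
    o,d=ray("scene",p);e,f=ray("top",q)
    s=np.linalg.lstsq(np.c_[d,-f],e-o,rcond=None)[0];a=o+d*s[0];b=e+f*s[1];return (a+b)/2,np.linalg.norm(a-b)
E
python3 - <<'E'
from h import *
np.set_printoptions(precision=4,suppress=True)
for n,p,z in[("earL",(319.4,196),.074),("earR",(356,215),.074),("cornL",(310,216),.095),("cornR",(344,236),.095),("slvL",(319.4,224.4),.098),("slvR",(333.6,233),.098),("baseTR",(234,188.8),.012),("baseBR",(232.8,229.2),.012),("baseBL",(189.4,229.2),.012)]:
    print(n,onz("top",p,z))
for p,q in[((235,139.5),(180,208.5)),((244.3,152.5),(210,208.5))]: print("nose",*tri(p,q))
# scene base corners
for p in[((430-400)/4+220,125+222/3.158),((490-400)/4+220,125+298/3.158),((630-400)/4+220,125+268/3.158)]: print("sc base",onz("scene",p,.012))
for p in[(90,103),(90,180)]:print("scene slv",onz("scene",(260+p[0]/5,230+p[1]/5),.098))
E
```

```text
earL [ 0.5452 -0.1162  0.074 ]
earR [ 0.493  -0.2194  0.074 ]
cornL [ 0.4843 -0.0898  0.095 ]
cornR [ 0.431  -0.1837  0.095 ]
slvL [ 0.4611 -0.1158  0.098 ]
slvR [ 0.4383 -0.1549  0.098 ]
baseTR [0.5739 0.1369 0.012 ]
baseBR [0.4516 0.1353 0.012 ]
baseBL [0.4486 0.2651 0.012 ]
nose [0.4779 0.2371 0.2268] 0.001977863535688434
nose [0.4793 0.1631 0.2237] 0.0005242166822606198
sc base [0.4547 0.2655 0.012 ]
sc base [0.4567 0.132  0.012 ]
sc base [0.5743 0.1334 0.012 ]
scene slv [ 0.4612 -0.112   0.098 ]
scene slv [ 0.4394 -0.1596  0.098 ]
```

Request:
step_arm(
  commands=[
    {"translation": [0, 0, -20], "roll": 0.0},
    {"translation": [0, 0, -20], "roll": 0.12},
    {"translation": [0, 0, -20], "roll": 0.12},
    {"translation": [0, 0, -20], "roll": 0.12},
    {"translation": [0, 0, -20], "roll": 0.12},
    {"translation": [0, 0, -20], "roll": 0.12},
    {"translation": [0, 0, 0], "roll": 0.12},
    {"translation": [0, 0, 0], "roll": 0.12},
    {"translation": [0, 0, 0], "roll": 0.12},
    {"translation": [0, 0, 0], "roll": 0.12},
    {"translation": [0, 0, 0], "roll": 0.12},
    {"translation": [0, 0, 0], "roll": 0.12},
    {"translation": [0, 0, 0], "roll": 0.12},
    {"translation": [0, 0, 0], "roll": 0.12},
    {"translation": [0, 0, 0], "roll": 0.12},
    {"translation": [0, 0, 0], "roll": 0.12},
  ],
  fingers=1.0,
)

```text
time: 2.33
tool_pos: [0.1394, 0.5061, 0.3467]
tool_rot: [-3.142, -0.0, 1.067]
contact_force: [1.3, -0.3, -0.0]
opening: 0.0916
grip_force: 0.0
```

Request:
step_arm(
  commands=[
    {"translation": [-4, 28, 0], "roll": 0},
    {"translation": [-4, 28, 0], "roll": 0},
    {"translation": [-4, 28, 0], "roll": 0},
    {"translation": [-4, 28, 0], "roll": 0},
    {"translation": [-4, 28, 0], "roll": 0},
    {"translation": [-4, 28, 0], "roll": 0},
    {"translation": [-4, 28, 0], "roll": 0},
    {"translation": [-4, 28, 0], "roll": 0},
    {"translation": [-4, 28, 0], "roll": 0},
    {"translation": [-4, 28, 0], "roll": 0},
    {"translation": [-4, 28, 0], "roll": 0},
    {"translation": [-4, 28, 0], "roll": 0},
  ],
)

```text
time: 3.33
tool_pos: [0.4126, 0.3025, 0.3468]
tool_rot: [3.142, -0.0, 1.073]
contact_force: [-0.4, 0.1, 0.6]
opening: 0.0915
grip_force: 0.0
```

Request:
step_arm(
  commands=[
    {"translation": [-23, 14, 0], "roll": 0},
    {"translation": [-23, 14, 0], "roll": 0},
    {"translation": [-23, 14, 0], "roll": 0},
    {"translation": [-23, 14, 0], "roll": 0},
    {"translation": [-23, 14, 0], "roll": 0},
    {"translation": [-23, 14, 0], "roll": 0},
    {"translation": [-23, 14, 0], "roll": 0},
    {"translation": [-23, 14, 0], "roll": 0},
    {"translation": [-23, 14, 0], "roll": 0},
    {"translation": [-23, 14, 0], "roll": 0},
    {"translation": [-23, 14, 0], "roll": 0},
    {"translation": [-23, 14, 0], "roll": 0},
    {"translation": [-23, 14, 0], "roll": 0},
    {"translation": [-23, 14, 0], "roll": 0},
    {"translation": [-23, 14, 0], "roll": 0},
    {"translation": [-23, 14, 0], "roll": 0},
    {"translation": [0, 0, 0], "roll": 0},
  ],
)

```text
time: 4.75
tool_pos: [0.4327, -0.1306, 0.3463]
tool_rot: [3.141, 0.002, 1.069]
contact_force: [-1.3, 0.1, -0.6]
opening: 0.0917
grip_force: 0.0
```

Request:
step_arm(
  commands=[
    {"translation": [3, 9, 20], "roll": 0},
    {"translation": [3, 9, 25], "roll": 0},
    {"translation": [0, 0, 25], "roll": 0},
    {"translation": [0, 0, 25], "roll": 0},
    {"translation": [0, 0, 25], "roll": 0},
    {"translation": [0, 0, 20], "roll": 0},
    {"translation": [0, 0, 20], "roll": 0},
    {"translation": [0, 0, 10], "roll": 0},
    {"translation": [0, 0, 0], "roll": 0},
  ],
  fingers=0.5,
)

```text
time: 5.5
tool_pos: [0.45, -0.1289, 0.1746]
tool_rot: [-3.137, -0.0, 1.073]
contact_force: [-0.5, 0.1, 0.2]
opening: 0.0463
grip_force: 0.0
```

```bash
python3 - <<'E'
from h import *
import cv2
s=read_camera("scene")[:,:,::-1];t=read_camera("top")[:,:,::-1]
r=lambda i,x,y,w,h:cv2.resize(i[y:y+h,x:x+w],(400,400),interpolation=cv2.INTER_CUBIC)
cv2.imwrite("pics/a1.png",np.hstack([r(s,240,200,100,100),r(t,280,150,100,100)]))
for c in("scene","top"):
    for n in("bail_grip","bail","pail"): print(c,n,[(np.round(d["at"],3).tolist(),round(d["confidence"],2)) for d in search_frame(c,n)[:2]])
print(observe()["tool_pos"],observe()["contact_force"],observe()["time"])
E
```

```text
scene bail_grip [([0.462, -0.145, 0.092], 0.56)]
scene bail [([0.46, -0.15, 0.093], 0.69), ([0.513, 0.203, 0.228], 0.29)]
scene pail [([0.514, -0.156, 0.046], 0.81)]
top bail_grip []
top bail []
top pail []
[ 0.45169339 -0.13022168  0.1774039 ] [-0.82405302 -0.21992949 -0.76581197] 5.9
```

View pics/a1.png

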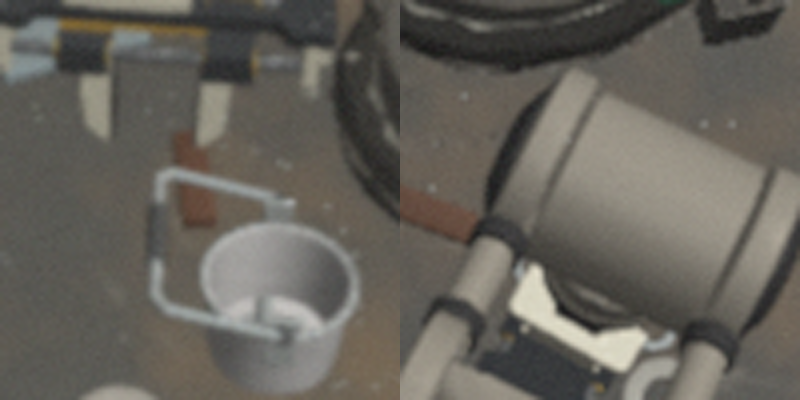

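The scene view shows the fingertips at about px (264,234) and (293,235), and the sleeve centre at (279.3,257.5). The top view is blocked by the arm.

```bash
python3 - <<'E'
from h import *
print(onz("scene",(264.3,234),.177),onz("scene",(293,235),.177),onz("scene",(279,257.5),.095))
E
```

```text
[ 0.41895356 -0.12269609  0.177     ] [ 0.47880735 -0.1513619   0.177     ] [ 0.45481078 -0.13205839  0.095     ]
```

Request:
step_arm(
  commands=[
    {"translation": [-2, 3, 15], "roll": 0},
    {"translation": [0, 0, 20], "roll": 0},
    {"translation": [0, 0, 20], "roll": 0},
    {"translation": [0, 0, 20], "roll": 0},
    {"translation": [0, 0, 15], "roll": 0},
    {"translation": [0, 0, 8], "roll": 0},
    {"translation": [0, 0, 2], "roll": 0},
    {"translation": [0, 0, 0], "roll": 0},
  ],
)

```text
time: 6.57
tool_pos: [0.4531, -0.1334, 0.0768]
tool_rot: [-3.141, -0.0, 1.073]
contact_force: [-0.2, -0.1, -0.2]
opening: 0.046
grip_force: 0.0
```

Request:
step_arm(
  commands=[
    {"translation": [0, 0, 0], "roll": 0},
    {"translation": [0, 0, 0], "roll": 0},
    {"translation": [0, 0, 0], "roll": 0},
    {"translation": [0, 0, 0], "roll": 0},
    {"translation": [0, 0, 0], "roll": 0},
    {"translation": [0, 0, 0], "roll": 0},
    {"translation": [0, 0, 0], "roll": 0},
    {"translation": [0, 0, 0], "roll": 0},
  ],
  fingers=0.0,
  grip_force=15,
)

```text
time: 7.23
tool_pos: [0.4532, -0.1331, 0.0768]
tool_rot: [3.141, -0.0, 1.073]
contact_force: [0.2, 2.5, 1.9]
opening: 0.0125
grip_force: 14.9
```

```bash
python3 - <<'E'
from h import *
import cv2
s=read_camera("scene")[:,:,::-1]
cv2.imwrite("pics/a2.png",cv2.resize(s[200:300,240:360],(720,600),interpolation=cv2.INTER_CUBIC))
o=observe();print(o["tool_pos"],o["tool_rot"],o["contact_force"],o["opening"],o["grip_force"])
E
```

```text
[ 0.45315356 -0.1331621   0.07681838] [ 3.14147218e+00 -3.49223540e-04  1.07281143e+00] [0.6150725  0.77502463 1.07100261] 0.012678089401309475 14.9258391559124
```

View pics/a2.png

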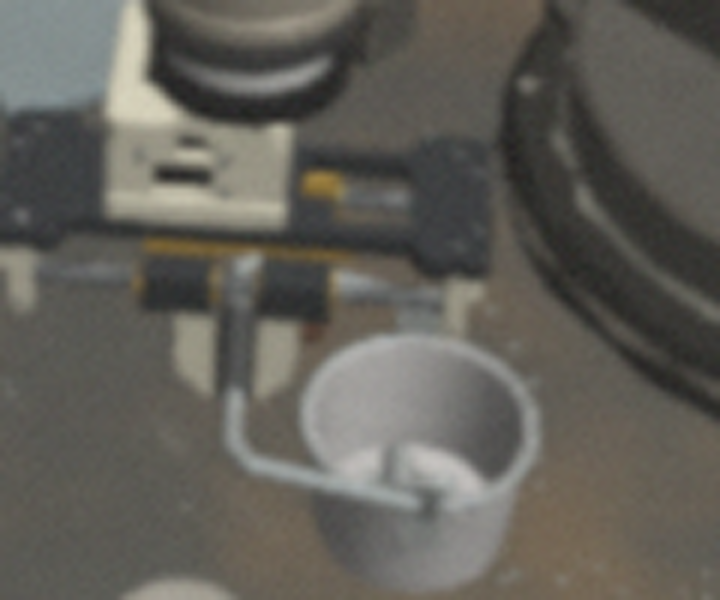

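The sleeve (237,265–390) sits between the finger pads and the near bail corner is at (235,440). Next I'll check how well the grip is centred along the bar.

```bash
python3 - <<'E'
from h import *
f=lambda x,y:(240+x/6,200+y/6)
g=np.array([.45315,-.13316,.0958])
ax=np.array([np.cos(1.0728),np.sin(1.0728)])
for n,p,z in[("corner",(232,445),.095),("sleeve near end",(235,390),.0955),("earR",(435,505),.076),("corner0",None,0)]:
    if p: w=onz("scene",f(*p),z);print(n,w,"along bar",(w-g)[:2]@ax, "perp",(w-g)[:2]@[ax[1],-ax[0]])
import cv2
E
```

```text
corner [ 0.43127022 -0.18147233  0.095     ] along bar -0.05289560831015815 perp 0.0038548763884890527
sleeve near end [ 0.4444511  -0.15555256  0.0955    ] along bar -0.023827960499657807 perp 0.00305382019090603
earR [ 0.49932872 -0.22540069  0.076     ] along bar -0.058979254897175724 perp 0.0846301769420023
```

Request:
step_arm(
  commands=[
    {"translation": [0, 1.3, -3.8], "roll": 0},
    {"translation": [0, 1.3, -3.8], "roll": 0},
    {"translation": [0, 1.7, -3.6], "roll": 0},
    {"translation": [0, 1.6, -3.6], "roll": 0},
    {"translation": [0, 2, -3.5], "roll": 0},
    {"translation": [0, 2, -3.4], "roll": 0},
    {"translation": [0, 2.3, -3.3], "roll": 0},
    {"translation": [0, 2.4, -3.2], "roll": 0},
    {"translation": [0, 2.6, -3], "roll": 0},
    {"translation": [0, 2.7, -3], "roll": 0},
    {"translation": [0, 2.9, -2.7], "roll": 0},
    {"translation": [0, 3, -2.7], "roll": 0},
    {"translation": [0, 3.2, -2.4], "roll": 0},
    {"translation": [0, 3.2, -2.4], "roll": 0},
    {"translation": [0, 0, 0], "roll": 0},
  ],
  grip_force=30,
)

```text
time: 8.53
tool_pos: [0.4821, -0.149, 0.1218]
tool_rot: [3.141, -0.0, 1.073]
contact_force: [-2.4, 2.9, 5.7]
opening: 0.0118
grip_force: 29.9
```

```bash
python3 - <<'E'
from h import *
import cv2
s=read_camera("scene")[:,:,::-1]
cv2.imwrite("pics/a3.png",cv2.resize(s[200:300,240:360],(720,600),interpolation=cv2.INTER_CUBIC))
o=observe();print(o["tool_pos"],o["tool_rot"],o["contact_force"],o["opening"],o["grip_force"])
E
```

```text
[ 0.48163202 -0.14876625  0.12156739] [ 3.14121673e+00 -2.66812752e-04  1.07277183e+00] [-2.81705332  3.69091059  4.35529727] 0.011825151884054537 29.875798523426056
```

View pics/a3.png

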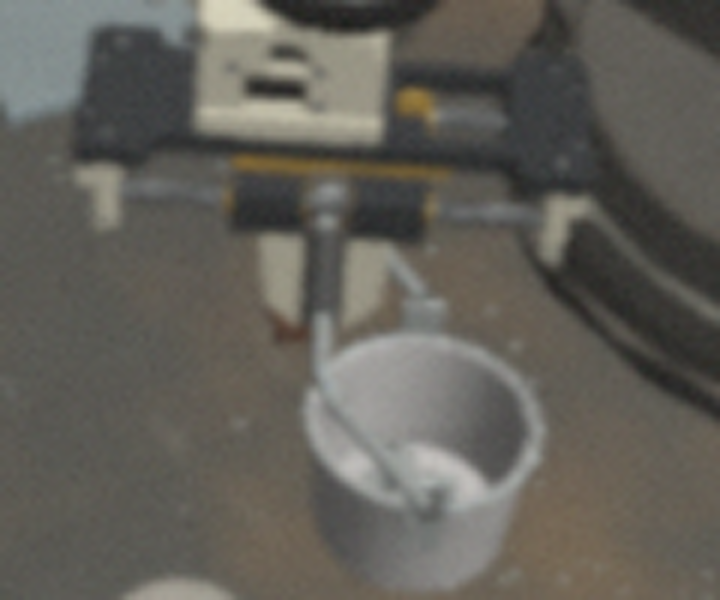

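The bail is about half-way up and the pail hasn't moved. The wrist shows about 6 N of push along the bail, so I'll ease outward by a millimetre.

Request:
step_arm(
  commands=[
    {"translation": [0, -0.7, -1], "roll": 0},
    {"translation": [0, 0, 0], "roll": 0},
  ],
)

```text
time: 8.75
tool_pos: [0.4811, -0.1486, 0.1221]
tool_rot: [3.141, -0.0, 1.073]
contact_force: [1.2, 0.2, -0.6]
opening: 0.0119
grip_force: 29.9
```

Request:
step_arm(
  commands=[
    {"translation": [0, 3.4, -2.1], "roll": 0},
    {"translation": [0, 3.5, -2.1], "roll": 0},
    {"translation": [0, 3.6, -1.8], "roll": 0},
    {"translation": [0, 3.7, -1.8], "roll": 0},
    {"translation": [0, 3.8, -1.4], "roll": 0},
    {"translation": [0, 3.8, -1.4], "roll": 0},
    {"translation": [0, 0, 0], "roll": 0},
  ],
)

```text
time: 9.33
tool_pos: [0.5007, -0.1593, 0.1329]
tool_rot: [3.141, -0.0, 1.073]
contact_force: [1.1, -0.1, -1.8]
opening: 0.0123
grip_force: 29.9
```

Request:
step_arm(
  commands=[
    {"translation": [0, 3.8, -0.9], "roll": 0},
    {"translation": [0, 3.9, -0.9], "roll": 0},
    {"translation": [0, 3.9, -0.6], "roll": 0},
    {"translation": [0, 4, -0.6], "roll": 0},
    {"translation": [0, 4, -0.2], "roll": 0},
    {"translation": [0, 4, -0.1], "roll": 0},
    {"translation": [0, 0, 0], "roll": 0},
  ],
)

```text
time: 9.92
tool_pos: [0.5211, -0.1705, 0.1358]
tool_rot: [3.141, 0.0, 1.073]
contact_force: [-0.1, 0.2, -3.7]
opening: 0.0125
grip_force: 29.9
```

```bash
python3 - <<'E'
from h import *
import cv2
s=read_camera("scene")[:,:,::-1]
cv2.imwrite("pics/a4.png",cv2.resize(s[200:300,240:360],(720,600),interpolation=cv2.INTER_CUBIC))
o=observe();print(o["tool_pos"],o["tool_rot"],o["contact_force"],o["torque"],o["opening"])
E
```

```text
[ 0.52072595 -0.17021036  0.13572799] [-3.14116580e+00 -1.03521827e-05  1.07266823e+00] [-0.47206644  0.392389   -3.75166543] [-0.08268502  0.090562   -0.05876557] 0.011529301950802463
```

View pics/a4.png

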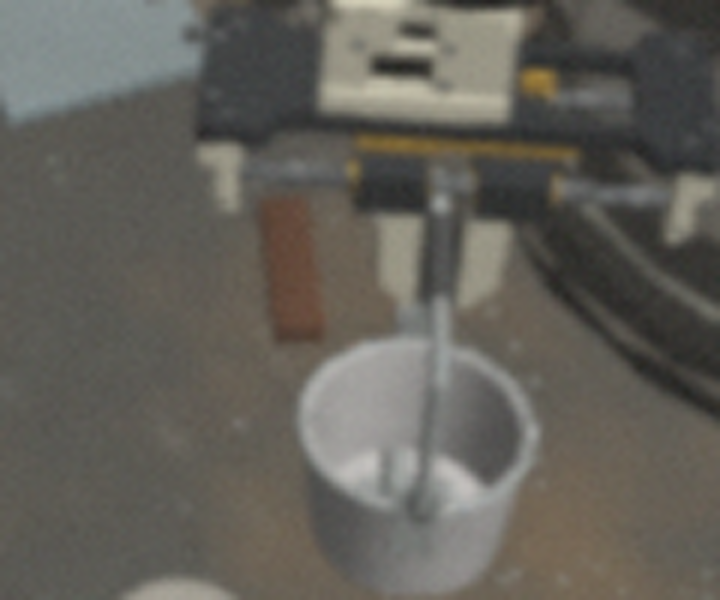

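The bail is upright and the wrist carries about the full pail weight. I'll grip harder and lift smoothly.

Request:
step_arm(
  commands=[
    {"translation": [0, 0, 0], "roll": 0},
    {"translation": [0, 0, -0.5], "roll": 0},
    {"translation": [0, 0, -1], "roll": 0},
    {"translation": [0, 0, -2], "roll": 0},
    {"translation": [0, 0, -3], "roll": 0},
    {"translation": [0, 0, -4.5], "roll": 0},
    {"translation": [0, 0, -6], "roll": 0},
    {"translation": [0, 0, -7.5], "roll": 0},
    {"translation": [0, 0, -9], "roll": 0},
    {"translation": [0, 0, -10], "roll": 0},
    {"translation": [0, 0, -10], "roll": 0},
    {"translation": [0, 0, -10], "roll": 0},
    {"translation": [0, 0, -10], "roll": 0},
    {"translation": [0, 0, -9], "roll": 0},
    {"translation": [0, 0, -7], "roll": 0},
    {"translation": [0, 0, -5], "roll": 0},
    {"translation": [0, 0, -3], "roll": 0},
    {"translation": [0, 0, -1.5], "roll": 0},
    {"translation": [0, 0, 0], "roll": 0},
  ],
  grip_force=50,
)

```text
time: 11.55
tool_pos: [0.5206, -0.1701, 0.235]
tool_rot: [-3.141, -0.0, 1.073]
contact_force: [-0.3, 0.2, -2.7]
opening: 0.0116
grip_force: 49.8
```

Request:
step_arm(
  commands=[
    {"translation": [0, 0, -0.5], "roll": -0.008},
    {"translation": [0, 0, -1], "roll": -0.016},
    {"translation": [0, 0, -1], "roll": -0.025},
    {"translation": [0, 0, -1], "roll": -0.035},
    {"translation": [0, 0, -1], "roll": -0.04},
    {"translation": [0, 0, -1], "roll": -0.045},
    {"translation": [0, 0, -1], "roll": -0.045},
    {"translation": [0, 0, -1], "roll": -0.045},
    {"translation": [0, 0, -1], "roll": -0.045},
    {"translation": [0, 0, -1], "roll": -0.045},
    {"translation": [0, 0, -1], "roll": -0.045},
    {"translation": [0, 0, -1], "roll": -0.04},
    {"translation": [0, 0, -0.5], "roll": -0.035},
    {"translation": [0, 0, 0], "roll": -0.025},
    {"translation": [0, 0, 0], "roll": -0.015},
    {"translation": [0, 0, 0], "roll": -0.006},
    {"translation": [0, 0, 0], "roll": 0},
    {"translation": [0, 0, 0], "roll": 0},
  ],
)

```text
time: 13.05
tool_pos: [0.5206, -0.17, 0.2469]
tool_rot: [-3.142, -0.0, 1.587]
contact_force: [0.2, -0.2, -3.7]
opening: 0.0117
grip_force: 49.8
```

Request:
step_arm(
  commands=[
    {"translation": [1.2, -0.3, 0], "roll": 0},
    {"translation": [2.4, -0.6, 0], "roll": 0},
    {"translation": [3.6, -0.9, 0], "roll": 0},
    {"translation": [4.8, -1.2, 0], "roll": 0},
    {"translation": [6, -1.5, 0], "roll": 0},
    {"translation": [7.2, -1.8, 0], "roll": 0},
    {"translation": [8.4, -2.1, 0], "roll": 0},
    {"translation": [9.6, -2.4, 0], "roll": 0},
    {"translation": [10.8, -2.7, 0], "roll": 0},
    {"translation": [12, -3, 0], "roll": 0},
    {"translation": [12, -3, 0], "roll": 0},
    {"translation": [12, -3, 0], "roll": 0},
    {"translation": [12, -3, 0], "roll": 0},
    {"translation": [12, -3, 0], "roll": 0},
    {"translation": [12, -3, 0], "roll": 0},
    {"translation": [12, -3, 0], "roll": 0},
    {"translation": [12, -3, 0], "roll": 0},
    {"translation": [12, -3, 0], "roll": 0},
    {"translation": [12, -3, 0], "roll": 0},
    {"translation": [12, -3, 0], "roll": 0},
  ],
)

```text
time: 14.72
tool_pos: [0.4706, 0.0163, 0.247]
tool_rot: [3.141, -0.0, 1.588]
contact_force: [0.7, -0.0, -2.9]
opening: 0.0117
grip_force: 49.8
```

Request:
step_arm(
  commands=[
    {"translation": [12, -3, 0], "roll": 0},
    {"translation": [12, -3, 0], "roll": 0},
    {"translation": [12, -3, 0], "roll": 0},
    {"translation": [12, -3, 0], "roll": 0},
    {"translation": [12, -3, 0], "roll": 0},
    {"translation": [12, -3, 0], "roll": 0},
    {"translation": [12, -3, 0], "roll": 0},
    {"translation": [12, -3, 0], "roll": 0},
    {"translation": [12, -3, 0], "roll": 0},
    {"translation": [12, -3, 0], "roll": 0},
    {"translation": [11.8, -3, 0], "roll": 0},
    {"translation": [11, -2.8, 0], "roll": 0},
    {"translation": [10, -2.5, 0], "roll": 0},
    {"translation": [8.8, -2.2, 0], "roll": 0},
    {"translation": [7.5, -1.9, 0], "roll": 0},
    {"translation": [6, -1.5, 0], "roll": 0},
    {"translation": [4.6, -1.2, 0], "roll": 0},
    {"translation": [3.2, -0.8, 0], "roll": 0},
    {"translation": [1.9, -0.5, 0], "roll": 0},
    {"translation": [0.7, -0.2, 0], "roll": 0},
  ],
)

```text
time: 16.38
tool_pos: [0.4212, 0.1999, 0.247]
tool_rot: [-3.142, 0.0, 1.588]
contact_force: [-0.0, 0.4, -4.0]
opening: 0.0116
grip_force: 49.8
```

Request:
step_arm(
  commands=[
    {"translation": [0, 0, 0], "roll": 0},
    {"translation": [0, 0, 0], "roll": 0},
    {"translation": [0, 0, 0], "roll": 0},
    {"translation": [0, 0, 0], "roll": 0},
    {"translation": [0, 0, 0], "roll": 0},
    {"translation": [0, 0, 0], "roll": 0},
  ],
)

```text
time: 16.88
tool_pos: [0.4212, 0.1997, 0.247]
tool_rot: [3.142, -0.0, 1.588]
contact_force: [-0.3, 0.3, -4.7]
opening: 0.0116
grip_force: 49.8
```

```bash
python3 - <<'E'
from h import *
import cv2
s=read_camera("scene")[:,:,::-1];t=read_camera("top")[:,:,::-1]
r=lambda i,x,y,w,h:cv2.resize(i[y:y+h,x:x+w],(400,600),interpolation=cv2.INTER_CUBIC)
cv2.imwrite("pics/a5.png",np.hstack([r(s,205,95,90,135),r(t,160,140,90,135)]))
o=observe();print(o["tool_pos"],o["tool_rot"],o["contact_force"],o["torque"],o["opening"])
for c in("scene","top"):
    for n in("bail_grip","keeper","pail","hook_stand"): print(c,n,[(np.round(d["at"],3).tolist(),round(d["confidence"],2)) for d in search_frame(c,n)[:2]])
E
```

```text
[0.42121515 0.1997448  0.24702004] [ 3.14156843e+00 -5.37815239e-05  1.58767758e+00] [ 0.24869101  1.29154864 -4.62079387] [-0.05490713  0.02422222 -0.01461823] 0.011714181260438716
scene bail_grip [([0.424, 0.151, 0.247], 0.51)]
scene keeper [([0.514, 0.199, 0.23], 0.56), ([0.525, 0.191, 0.017], 0.47)]
scene pail [([0.418, 0.175, 0.157], 0.73)]
scene hook_stand [([0.526, 0.19, 0.014], 0.67), ([0.513, 0.202, 0.228], 0.29)]
top bail_grip []
top keeper [([0.52, 0.164, 0.222], 0.51)]
top pail [([0.422, 0.183, 0.129], 0.9), ([0.519, 0.164, 0.226], 0.64)]
top hook_stand [([0.4, -0.205, 0.011], 0.22)]
```

View pics/a5.png

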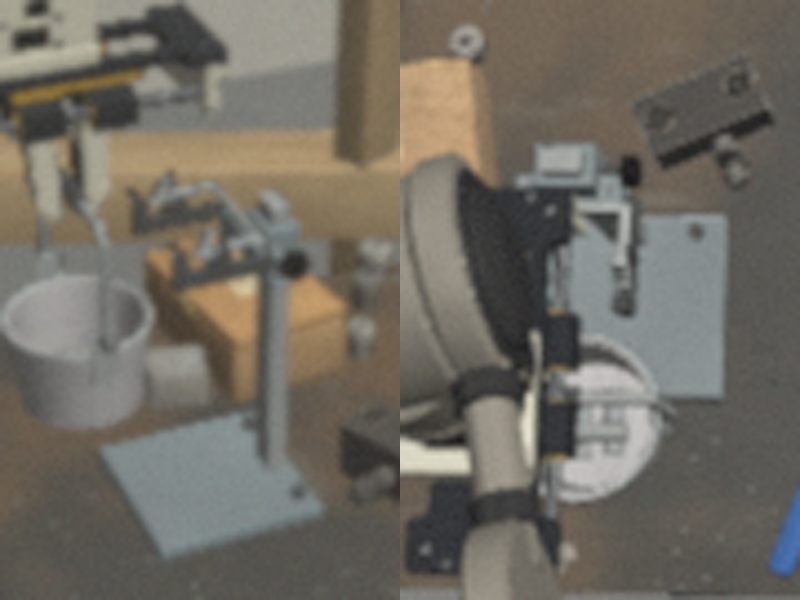

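The pail hangs level in front of the stand. The hook noses are visible in the scene half at (137,205) and (178,265), and in the top half at (622,310). I'll take a closer crop of the hooks to place the slot.

```bash
python3 - <<'E'
from h import *
import cv2
s=np.mean([read_camera("scene").astype(float) for _ in range(6)],0)[:,:,::-1];t=np.mean([read_camera("top").astype(float) for _ in range(6)],0)[:,:,::-1]
r=lambda i,x,y:cv2.resize(i[y:y+60,x:x+40],(400,600),interpolation=cv2.INTER_CUBIC)
im=np.hstack([r(s,232,125),r(t,195,165)])
cv2.imwrite("pics/a6.png",np.clip(im*1.2,0,255))
print("post bottom",onz("scene",(205+265/4.444,95+465/4.444),.012),onz("scene",(205+285/4.444,95+465/4.444),.012))
E
```

```text
post bottom [0.55775775 0.19760704 0.012     ] [0.57121456 0.19205547 0.012     ][ WARN:0@3.201] global loadsave.cpp:1063 imwrite_ Unsupported depth image for selected encoder is fallbacked to CV_8U.
```

View pics/a6.png

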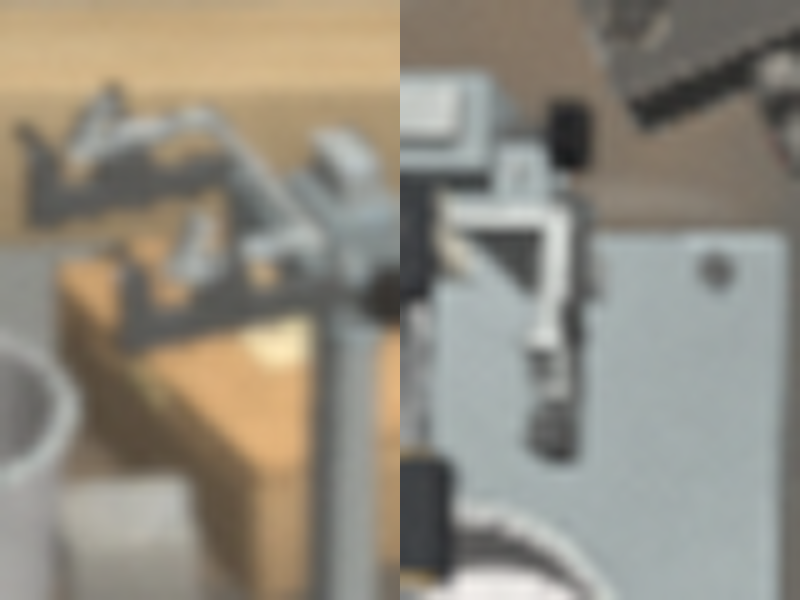

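The near hook in the scene half has its nose at (123,250), slot bottom at (155,300) and keeper at (190,255). In the top half the nose ends at (555,460) and the keeper covers (550,345–395).

```bash
python3 - <<'E'
from h import *
np.set_printoptions(precision=4,suppress=True)
def ony(px,y):
    o,d=ray("scene",px);return o+d*(y-o[1])/d[1]
f=lambda x,y:(232+x/10,125+y/10)
for n,p in[("nose top front",(115,245)),("nose top in",(140,260)),("nose bottom front",(122,350)),("slot bot front",(148,303)),("slot bot back",(178,303)),("keeper tip",(172,275)),("cheek bottom back",(320,305))]:
    print(n,ony(f(*p),.158),"far:")
for n,p in[("far nose top front",(18,125)),("far nose in",(42,150)),("far nose bottom",(28,225)),("far slot bot",(55,185))]: print(n,ony(f(*p),.234))
g=lambda x,y:(195+(x-400)/10,165+y/10)
for n,p in[("nose front end",(555,462)),("nose back/slot",(555,405)),("keeper front",(550,395)),("keeper back",(550,345)),("bridge",(550,210))]: print(n,onz("top",g(*p),.225))
E
```

```text
nose top front [0.4756 0.158  0.2368] far:
nose top in [0.4828 0.158  0.2305] far:
nose bottom front [0.4768 0.158  0.2028] far:
slot bot front [0.4849 0.158  0.2162] far:
slot bot back [0.4939 0.158  0.2142] far:
keeper tip [0.4922 0.158  0.2236] far:
cheek bottom back [0.5372 0.158  0.2038] far:
far nose top front [0.4745 0.234  0.2357]
far nose in [0.4815 0.234  0.2261]
far nose bottom [0.4762 0.234  0.2024]
far slot bot [0.485  0.234  0.2139]
nose front end [0.4721 0.1613 0.225 ]
nose back/slot [0.4864 0.162  0.225 ]
keeper front [0.4889 0.1634 0.225 ]
keeper back [0.5015 0.164  0.225 ]
bridge [0.5357 0.1658 0.225 ]
```

Request:
step_arm(
  commands=[
    {"translation": [0, 0.8, 0], "roll": 0},
    {"translation": [0, 1.6, 0], "roll": 0},
    {"translation": [0, 2.4, 0], "roll": 0},
    {"translation": [0, 3.2, 0], "roll": 0},
    {"translation": [0, 4, 0], "roll": 0},
    {"translation": [0, 4.8, 0], "roll": 0},
    {"translation": [0, 5.2, 0], "roll": 0},
    {"translation": [0, 5.2, 0], "roll": 0},
    {"translation": [0, 5.2, 0], "roll": 0},
    {"translation": [0, 5.2, 0], "roll": 0},
    {"translation": [0, 4.8, 0], "roll": 0},
    {"translation": [0, 4.2, 0], "roll": 0},
    {"translation": [0, 3.6, 0], "roll": 0},
    {"translation": [0, 2.8, 0], "roll": 0},
    {"translation": [0, 2, 0], "roll": 0},
    {"translation": [0, 1.2, 0], "roll": 0},
    {"translation": [0, 0.6, 0], "roll": 0},
    {"translation": [0, 0, 0], "roll": 0},
  ],
)

```text
time: 19.48
tool_pos: [0.478, 0.2008, 0.247]
tool_rot: [3.142, -0.0, 1.588]
contact_force: [0.8, 0.3, -4.5]
opening: 0.0115
grip_force: 49.8
```

Request:
step_arm(
  commands=[
    {"translation": [0, 0, 1], "roll": 0},
    {"translation": [0, 0, 2], "roll": 0},
    {"translation": [0, 0, 3], "roll": 0},
    {"translation": [0, 0, 3], "roll": 0},
    {"translation": [0, 0, 3], "roll": 0},
    {"translation": [0, 0, 2], "roll": 0},
    {"translation": [0, 0, 1], "roll": 0},
    {"translation": [0, 0, 1], "roll": 0},
    {"translation": [0, 0, 0], "roll": 0},
  ],
)

```text
time: 20.23
tool_pos: [0.4779, 0.2008, 0.2308]
tool_rot: [-3.141, -0.0, 1.588]
contact_force: [0.4, 0.7, -3.8]
opening: 0.0112
grip_force: 49.8
```

Request:
step_arm(
  commands=[
    {"translation": [0, 0, 1], "roll": 0},
    {"translation": [0, 0, 1], "roll": 0},
    {"translation": [0, 0, 1], "roll": 0},
    {"translation": [0, 0, 0], "roll": 0},
  ],
)

```text
time: 20.57
tool_pos: [0.4779, 0.2008, 0.2278]
tool_rot: [-3.141, -0.0, 1.588]
contact_force: [-0.4, -0.1, -4.5]
opening: 0.0116
grip_force: 49.8
```

Request:
step_arm(
  commands=[
    {"translation": [0, 0, 1], "roll": 0},
    {"translation": [0, 0, 1], "roll": 0},
    {"translation": [0, 0, 1], "roll": 0},
    {"translation": [0, 0, 1], "roll": 0},
    {"translation": [0, 0, 0], "roll": 0},
  ],
)

```text
time: 20.98
tool_pos: [0.4779, 0.2007, 0.2238]
tool_rot: [-3.141, 0.0, 1.588]
contact_force: [-0.4, 0.4, -3.8]
opening: 0.0116
grip_force: 49.8
```

Request:
step_arm(
  commands=[
    {"translation": [0, 0, 1], "roll": 0},
    {"translation": [0, 0, 0], "roll": 0},
  ],
)

```text
time: 21.15
tool_pos: [0.4779, 0.2008, 0.2229]
tool_rot: [-3.141, -0.0, 1.588]
contact_force: [-0.1, -0.9, -3.9]
opening: 0.0118
grip_force: 49.8
```

Request:
step_arm(
  commands=[
    {"translation": [0, 0, 1], "roll": 0},
    {"translation": [0, 0, 0], "roll": 0},
  ],
)

```text
time: 21.32
tool_pos: [0.4779, 0.2008, 0.2219]
tool_rot: [-3.141, -0.0, 1.588]
contact_force: [-0.3, 0.9, -3.6]
opening: 0.0116
grip_force: 49.8
```

Request:
step_arm(
  commands=[
    {"translation": [0, 0, 1], "roll": 0},
    {"translation": [0, 0, 0], "roll": 0},
  ],
)

```text
time: 21.48
tool_pos: [0.4779, 0.2008, 0.2209]
tool_rot: [-3.141, -0.0, 1.588]
contact_force: [0.1, 0.4, -3.3]
opening: 0.0113
grip_force: 49.8
```

Request:
step_arm(
  commands=[
    {"translation": [0, 0, 1], "roll": 0},
    {"translation": [0, 0, 0], "roll": 0},
    {"translation": [0, 0, 0], "roll": 0},
  ],
)

```text
time: 21.73
tool_pos: [0.478, 0.2008, 0.22]
tool_rot: [-3.142, -0.0, 1.588]
contact_force: [0.1, 0.6, -3.0]
opening: 0.012
grip_force: 49.8
```

Request:
step_arm(
  commands=[
    {"translation": [0, 0, 1], "roll": 0},
    {"translation": [0, 0, 0], "roll": 0},
    {"translation": [0, 0, 0], "roll": 0},
  ],
)

```text
time: 21.98
tool_pos: [0.478, 0.2008, 0.219]
tool_rot: [-3.142, -0.0, 1.588]
contact_force: [0.3, -0.5, -3.1]
opening: 0.0113
grip_force: 49.8
```

Request:
step_arm(
  commands=[
    {"translation": [0, 0, 1], "roll": 0},
    {"translation": [0, 0, 0], "roll": 0},
    {"translation": [0, 0, 0], "roll": 0},
  ],
)

```text
time: 22.23
tool_pos: [0.4779, 0.2008, 0.218]
tool_rot: [-3.141, -0.0, 1.588]
contact_force: [1.4, 0.2, -4.0]
opening: 0.0112
grip_force: 49.8
```

Request:
step_arm(
  commands=[
    {"translation": [0, 0, 1], "roll": 0},
    {"translation": [0, 0, 0], "roll": 0},
    {"translation": [0, 0, 0], "roll": 0},
  ],
)

```text
time: 22.48
tool_pos: [0.478, 0.2008, 0.217]
tool_rot: [3.142, -0.0, 1.588]
contact_force: [-0.6, -0.8, -4.1]
opening: 0.0117
grip_force: 49.8
```

Request:
step_arm(
  commands=[
    {"translation": [0, 0, 1], "roll": 0},
    {"translation": [0, 0, 0], "roll": 0},
    {"translation": [0, 0, 0], "roll": 0},
  ],
)

```text
time: 22.73
tool_pos: [0.4782, 0.2008, 0.2162]
tool_rot: [3.141, -0.0, 1.588]
contact_force: [0.2, 1.3, -1.4]
opening: 0.0116
grip_force: 49.8
```

Request:
step_arm(
  commands=[
    {"translation": [0, 0, 1], "roll": 0},
    {"translation": [0, 0, 0], "roll": 0},
    {"translation": [0, 0, 0], "roll": 0},
  ],
)

```text
time: 22.98
tool_pos: [0.4784, 0.2008, 0.2154]
tool_rot: [3.14, -0.0, 1.588]
contact_force: [0.8, -0.1, 0.6]
opening: 0.0115
grip_force: 49.8
```

Request:
step_arm(
  commands=[
    {"translation": [0, 0, 1], "roll": 0},
    {"translation": [0, 0, 0], "roll": 0},
    {"translation": [0, 0, 0], "roll": 0},
  ],
)

```text
time: 23.23
tool_pos: [0.4786, 0.2009, 0.2146]
tool_rot: [3.14, -0.0, 1.588]
contact_force: [1.9, -0.7, 3.3]
opening: 0.0117
grip_force: 49.8
```

Request:
step_arm(
  commands=[
    {"translation": [0, 0, -2], "roll": 0},
    {"translation": [0, 0, -1.8], "roll": 0},
    {"translation": [0, 0, 0], "roll": 0},
    {"translation": [0, 0, 0], "roll": 0},
    {"translation": [0, 1, 0], "roll": 0},
    {"translation": [0, 1, 0], "roll": 0},
    {"translation": [0, 1, 0], "roll": 0},
    {"translation": [0, 1, 0], "roll": 0},
    {"translation": [0, 0, 0], "roll": 0},
  ],
)

```text
time: 23.98
tool_pos: [0.4822, 0.2008, 0.2177]
tool_rot: [-3.142, -0.0, 1.588]
contact_force: [0.0, 1.0, -4.1]
opening: 0.0117
grip_force: 49.8
```

Request:
step_arm(
  commands=[
    {"translation": [0, 1, 0], "roll": 0},
    {"translation": [0, 1, 0], "roll": 0},
    {"translation": [0, 1, 0], "roll": 0},
    {"translation": [0, 0, 0], "roll": 0},
    {"translation": [0, 0, 0], "roll": 0},
  ],
)

```text
time: 24.4
tool_pos: [0.485, 0.2008, 0.2178]
tool_rot: [-3.142, -0.0, 1.588]
contact_force: [-1.0, -0.4, -4.1]
opening: 0.0112
grip_force: 49.8
```

Request:
step_arm(
  commands=[
    {"translation": [0, 1, 0], "roll": 0},
    {"translation": [0, 1, 0], "roll": 0},
    {"translation": [0, 0, 0], "roll": 0},
    {"translation": [0, 0, 0], "roll": 0},
  ],
)

```text
time: 24.73
tool_pos: [0.487, 0.2009, 0.2178]
tool_rot: [3.142, -0.0, 1.588]
contact_force: [0.4, 1.0, -3.3]
opening: 0.0118
grip_force: 49.8
```

Request:
step_arm(
  commands=[
    {"translation": [0, 1, 0], "roll": 0},
    {"translation": [0, 0, 0], "roll": 0},
    {"translation": [0, 0, 0], "roll": 0},
  ],
)

```text
time: 24.98
tool_pos: [0.488, 0.2009, 0.2178]
tool_rot: [3.142, -0.0, 1.588]
contact_force: [0.8, -0.8, -3.5]
opening: 0.012
grip_force: 49.8
```

Request:
step_arm(
  commands=[
    {"translation": [0, 1, 0], "roll": 0},
    {"translation": [0, 0, 0], "roll": 0},
    {"translation": [0, 0, 0], "roll": 0},
  ],
)

```text
time: 25.23
tool_pos: [0.489, 0.201, 0.2178]
tool_rot: [3.142, -0.0, 1.588]
contact_force: [0.3, 0.7, -4.6]
opening: 0.0114
grip_force: 49.8
```

Request:
step_arm(
  commands=[
    {"translation": [0, 1, 0], "roll": 0},
    {"translation": [0, 0, 0], "roll": 0},
    {"translation": [0, 0, 0], "roll": 0},
  ],
)

```text
time: 25.48
tool_pos: [0.49, 0.201, 0.2178]
tool_rot: [3.142, -0.0, 1.588]
contact_force: [-0.3, -1.0, -3.1]
opening: 0.0117
grip_force: 49.8
```

Request:
step_arm(
  commands=[
    {"translation": [0, 1, 0], "roll": 0},
    {"translation": [0, 0, 0], "roll": 0},
    {"translation": [0, 0, 0], "roll": 0},
  ],
)

```text
time: 25.73
tool_pos: [0.4911, 0.201, 0.2178]
tool_rot: [3.142, -0.0, 1.588]
contact_force: [-0.6, -0.3, -3.9]
opening: 0.0118
grip_force: 49.8
```

Request:
step_arm(
  commands=[
    {"translation": [0, 1, 0], "roll": 0},
    {"translation": [0, 0, 0], "roll": 0},
    {"translation": [0, 0, 0], "roll": 0},
  ],
)

```text
time: 25.98
tool_pos: [0.492, 0.201, 0.2178]
tool_rot: [-3.142, -0.0, 1.588]
contact_force: [0.2, 0.9, -3.6]
opening: 0.0118
grip_force: 49.8
```

Request:
step_arm(
  commands=[
    {"translation": [0, 1, 0], "roll": 0},
    {"translation": [0, 0, 0], "roll": 0},
    {"translation": [0, 0, 0], "roll": 0},
  ],
)

```text
time: 26.23
tool_pos: [0.4931, 0.201, 0.2178]
tool_rot: [3.142, -0.0, 1.588]
contact_force: [0.3, 0.4, -3.5]
opening: 0.0117
grip_force: 49.8
```

Request:
step_arm(
  commands=[
    {"translation": [0, 1, 0], "roll": 0},
    {"translation": [0, 0, 0], "roll": 0},
    {"translation": [0, 0, 0], "roll": 0},
  ],
)

```text
time: 26.48
tool_pos: [0.4939, 0.2011, 0.2178]
tool_rot: [-3.141, -0.0, 1.588]
contact_force: [-0.1, 0.6, -3.2]
opening: 0.0117
grip_force: 49.9
```

Request:
step_arm(
  commands=[
    {"translation": [0, 1, 0], "roll": 0},
    {"translation": [0, 0, 0], "roll": 0},
    {"translation": [0, 0, 0], "roll": 0},
  ],
)

```text
time: 26.73
tool_pos: [0.4948, 0.2011, 0.2178]
tool_rot: [-3.141, -0.0, 1.588]
contact_force: [-2.5, -0.8, -3.4]
opening: 0.0112
grip_force: 49.9
```

Request:
step_arm(
  commands=[
    {"translation": [0, 1, 0], "roll": 0},
    {"translation": [0, 0, 0], "roll": 0},
    {"translation": [0, 0, 0], "roll": 0},
  ],
)

```text
time: 26.98
tool_pos: [0.4957, 0.2011, 0.2177]
tool_rot: [-3.141, -0.0, 1.588]
contact_force: [-3.1, -0.3, -2.7]
opening: 0.0117
grip_force: 49.9
```

Request:
step_arm(
  commands=[
    {"translation": [0, -2, 0], "roll": 0},
    {"translation": [0, -2, 0], "roll": 0},
    {"translation": [0, 0, 0], "roll": 0},
    {"translation": [0, 0, 0], "roll": 0},
    {"translation": [0, 0, 1], "roll": 0},
    {"translation": [0, 0, 1], "roll": 0},
    {"translation": [0, 0, 1], "roll": 0},
    {"translation": [0, 0, 0], "roll": 0},
  ],
)

```text
time: 27.65
tool_pos: [0.4918, 0.201, 0.2145]
tool_rot: [-3.141, 0.0, 1.588]
contact_force: [-1.1, -1.1, -3.5]
opening: 0.0118
grip_force: 49.9
```

Request:
step_arm(
  commands=[
    {"translation": [0, 0, 1], "roll": 0},
    {"translation": [0, 0, 1], "roll": 0},
    {"translation": [0, 0, 0], "roll": 0},
  ],
)

```text
time: 27.9
tool_pos: [0.4918, 0.201, 0.2127]
tool_rot: [-3.141, 0.0, 1.588]
contact_force: [-1.5, -0.1, -2.3]
opening: 0.0116
grip_force: 49.9
```

Request:
step_arm(
  commands=[
    {"translation": [0, 0, 1], "roll": 0},
    {"translation": [0, 0, 1], "roll": 0},
    {"translation": [0, 0, 0], "roll": 0},
  ],
)

```text
time: 28.15
tool_pos: [0.4917, 0.201, 0.2107]
tool_rot: [-3.141, 0.0, 1.588]
contact_force: [-2.0, 0.8, -0.8]
opening: 0.0115
grip_force: 49.9
```

Request:
step_arm(
  commands=[
    {"translation": [0, 0, 1], "roll": 0},
    {"translation": [0, 0, 1], "roll": 0},
    {"translation": [0, 0, 1], "roll": 0},
    {"translation": [0, 0, 0], "roll": 0},
  ],
)

```text
time: 28.48
tool_pos: [0.4916, 0.2011, 0.2077]
tool_rot: [-3.141, -0.0, 1.588]
contact_force: [-4.2, -0.7, 1.3]
opening: 0.0112
grip_force: 49.9
```

Request:
step_arm(
  commands=[
    {"translation": [0, 0, 1], "roll": 0},
    {"translation": [0, 0, 1], "roll": 0},
    {"translation": [0, 0, 1], "roll": 0},
    {"translation": [0, 0, 0], "roll": 0},
  ],
)

```text
time: 28.82
tool_pos: [0.4919, 0.2011, 0.2055]
tool_rot: [3.141, -0.0, 1.588]
contact_force: [-6.3, -0.2, 5.2]
opening: 0.0118
grip_force: 49.9
```

Request:
step_arm(
  commands=[
    {"translation": [0, 0, 1], "roll": 0},
    {"translation": [0, 0, 1], "roll": 0},
    {"translation": [0, 0, 1], "roll": 0},
    {"translation": [0, 0, 0], "roll": 0},
  ],
)

```text
time: 29.15
tool_pos: [0.4914, 0.2012, 0.2026]
tool_rot: [-3.141, -0.0, 1.588]
contact_force: [-8.1, 0.6, 5.2]
opening: 0.0117
grip_force: 49.9
```

Request:
step_arm(
  commands=[
    {"translation": [0, 0, 1], "roll": 0},
    {"translation": [0, 0, 1], "roll": 0},
    {"translation": [0, 0, 0], "roll": 0},
  ],
)

```text
time: 29.4
tool_pos: [0.4906, 0.201, 0.1984]
tool_rot: [-3.138, 0.0, 1.588]
contact_force: [-4.2, 0.8, -9.7]
opening: 0.0114
grip_force: 49.8
```

Request:
step_arm(
  commands=[
    {"translation": [0, 0, 1], "roll": 0},
    {"translation": [0, 0, 1], "roll": 0},
    {"translation": [0, 0, 0], "roll": 0},
  ],
)

```text
time: 29.65
tool_pos: [0.4923, 0.2009, 0.1971]
tool_rot: [-3.142, 0.0, 1.588]
contact_force: [-1.1, 0.2, -10.3]
opening: 0.0117
grip_force: 49.8
```

Request:
step_arm(
  commands=[
    {"translation": [0, 0, 1], "roll": 0},
    {"translation": [0, 0, 1], "roll": 0},
    {"translation": [0, 0, 0], "roll": 0},
  ],
)

```text
time: 29.9
tool_pos: [0.4928, 0.201, 0.1962]
tool_rot: [3.14, -0.0, 1.588]
contact_force: [-0.8, 0.1, -4.3]
opening: 0.0119
grip_force: 49.8
```

Request:
step_arm(
  commands=[
    {"translation": [0, 0, 1], "roll": 0},
    {"translation": [0, 0, 0], "roll": 0},
    {"translation": [0, 0, 0], "roll": 0},
  ],
)

```text
time: 30.15
tool_pos: [0.4922, 0.2011, 0.1951]
tool_rot: [3.141, -0.0, 1.588]
contact_force: [-0.1, 0.0, -4.2]
opening: 0.0114
grip_force: 49.8
```

Request:
step_arm(
  commands=[
    {"translation": [0, 0, 1], "roll": 0},
    {"translation": [0, 0, 0], "roll": 0},
    {"translation": [0, 0, 0], "roll": 0},
  ],
)

```text
time: 30.4
tool_pos: [0.4923, 0.2011, 0.1942]
tool_rot: [3.141, -0.0, 1.588]
contact_force: [0.1, 0.3, -2.5]
opening: 0.0117
grip_force: 49.8
```

Request:
step_arm(
  commands=[
    {"translation": [0, 0, 1], "roll": 0},
    {"translation": [0, 0, 0], "roll": 0},
    {"translation": [0, 0, 0], "roll": 0},
  ],
)

```text
time: 30.65
tool_pos: [0.4923, 0.2011, 0.1934]
tool_rot: [3.14, -0.0, 1.588]
contact_force: [0.1, -0.6, 1.7]
opening: 0.012
grip_force: 49.8
```

Request:
step_arm(
  commands=[
    {"translation": [0, 0, 1], "roll": 0},
    {"translation": [0, 0, 0], "roll": 0},
    {"translation": [0, 0, 0], "roll": 0},
  ],
)

```text
time: 30.9
tool_pos: [0.4923, 0.2011, 0.1926]
tool_rot: [3.14, -0.0, 1.588]
contact_force: [-0.2, 0.4, 6.0]
opening: 0.0116
grip_force: 49.8
```

Contact is up to about 10 N above the pail weight with no sideways force, so the bar is seated and the keeper is no longer pressing on it. I'll relax the push, check the keeper in a picture, then open.

Request:
step_arm(
  commands=[
    {"translation": [0, 0, -0.7], "roll": 0},
    {"translation": [0, 0, -0.7], "roll": 0},
    {"translation": [0, 0, 0], "roll": 0},
    {"translation": [0, 0, 0], "roll": 0},
    {"translation": [0, 0, 0], "roll": 0},
  ],
)

```text
time: 31.32
tool_pos: [0.4922, 0.2011, 0.1933]
tool_rot: [3.141, -0.0, 1.588]
contact_force: [1.0, -0.6, 2.6]
opening: 0.0113
grip_force: 49.8
```

```bash
python3 - <<'E'
from h import *
import cv2
s=np.mean([read_camera("scene").astype(float) for _ in range(6)],0)[:,:,::-1]
cv2.imwrite("pics/a7.png",np.clip(cv2.resize(s[115:190,225:295],(560,600),interpolation=cv2.INTER_CUBIC)*1.2,0,255).astype(np.uint8))
print(observe()["contact_force"])
E
```

```text
[1.5482278  1.10018587 2.45153728]
```

View pics/a7.png

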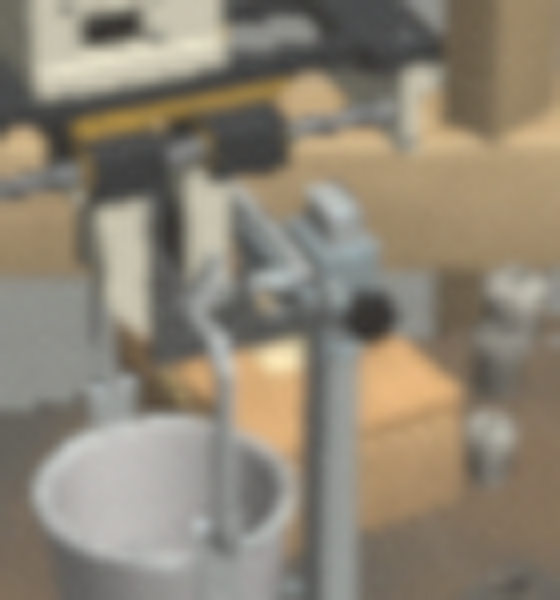

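The bar sits in the slots at about (190,320) behind the noses, the pail is level and the gripper body clears the head. Now I'll unload the last push, open part way and back off upward.

Request:
step_arm(
  commands=[
    {"translation": [0, 0, -0.6], "roll": 0},
    {"translation": [0, 0, 0], "roll": 0},
    {"translation": [0, 0, 0], "roll": 0},
  ],
)

```text
time: 31.87
tool_pos: [0.4919, 0.201, 0.1937]
tool_rot: [-3.141, -0.0, 1.588]
contact_force: [1.6, 0.6, 1.3]
opening: 0.0116
grip_force: 49.8
```

Request:
step_arm(
  commands=[
    {"translation": [0, 0, 0], "roll": 0},
    {"translation": [0, 0, 0], "roll": 0},
    {"translation": [0, 0, 0], "roll": 0},
    {"translation": [0, 0, 0], "roll": 0},
    {"translation": [0, 0, 0], "roll": 0},
    {"translation": [0, 0, 0], "roll": 0},
  ],
  fingers=0.32,
)

```text
time: 32.37
tool_pos: [0.4919, 0.201, 0.1938]
tool_rot: [-3.141, -0.0, 1.588]
contact_force: [0.0, -1.0, 0.6]
opening: 0.0292
grip_force: 0.0
```

Request:
step_arm(
  commands=[
    {"translation": [0, 0, -1], "roll": 0},
    {"translation": [0, 0, -2], "roll": 0},
    {"translation": [0, 0, -3], "roll": 0},
    {"translation": [0, 0, -3], "roll": 0},
    {"translation": [0, 0, -4], "roll": 0},
    {"translation": [0, 0, -4], "roll": 0},
  ],
)

```text
time: 32.87
tool_pos: [0.492, 0.201, 0.2114]
tool_rot: [3.141, -0.0, 1.588]
contact_force: [0.7, -0.1, 0.0]
opening: 0.0293
grip_force: 0.0
```

Request:
step_arm(
  commands=[
    {"translation": [0, 0, -5], "roll": 0},
    {"translation": [0, 0, -8], "roll": 0},
    {"translation": [0, 0, -12], "roll": 0},
    {"translation": [0, 0, -15], "roll": 0},
    {"translation": [0, 0, -20], "roll": 0},
    {"translation": [0, 0, -20], "roll": 0},
    {"translation": [0, 0, -20], "roll": 0},
    {"translation": [0, -20, -10], "roll": 0},
    {"translation": [0, -30, 0], "roll": 0},
    {"translation": [0, -30, 0], "roll": 0},
    {"translation": [0, -15, 0], "roll": 0},
    {"translation": [0, 0, 0], "roll": 0},
    {"translation": [0, 0, 0], "roll": 0},
    {"translation": [0, 0, 0], "roll": 0},
    {"translation": [0, 0, 0], "roll": 0},
    {"translation": [0, 0, 0], "roll": 0},
    {"translation": [0, 0, 0], "roll": 0},
  ],
)

```text
time: 34.28
tool_pos: [0.3976, 0.1993, 0.3205]
tool_rot: [-3.141, 0.0, 1.587]
contact_force: [0.9, 0.1, 0.2]
opening: 0.0296
grip_force: 0.0
```

```bash
python3 - <<'E'
from h import *
for c in("scene","top"):
    read_camera(c)
    for n in("bail_grip","pail","oil_stone","setting_ring","v_block"): print(c,n,[(np.round(d["at"],3).tolist(),round(d["confidence"],2)) for d in search_frame(c,n)[:2]])
o=observe();print(o["tool_pos"],o["contact_force"],o["time"])
E
```

```text
scene bail_grip [([0.492, 0.174, 0.189], 0.74)]
scene pail [([0.49, 0.184, 0.106], 0.61)]
scene oil_stone [([0.531, -0.022, 0.012], 0.58)]
scene setting_ring [([0.395, -0.206, 0.014], 0.96)]
scene v_block []
top bail_grip [([0.489, 0.181, 0.21], 0.67), ([0.448, -0.379, 0.016], 0.23)]
top pail [([0.489, 0.203, 0.086], 0.72)]
top oil_stone [([0.535, -0.014, 0.012], 0.65)]
top setting_ring [([0.4, -0.204, 0.012], 0.49)]
top v_block []
[0.39699654 0.1994047  0.32088595] [-0.70932462  0.90865426 -0.19116842] 34.8833
```

The pail hangs on the stand at about (0.49, 0.20), the oil stone and setting ring haven't moved, and the arm is clear.

```bash
python3 -c "
from cell import *
print(hand_in())"
```

```text
the job is handed in; nothing more can be done
None
```

The pail hangs level by its bail in the twin hook and was still there after I let go; the keeper reads as sprung back over the bar by force (sideways push fell from 8 N to zero), not clearly seen in the picture, and the job is handed in at about 35 s.

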